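# Pack the green dental case tray

## Robot

A 6-joint arm with a two-finger parallel gripper is mounted at the origin on the work surface. World frame = base frame: x ahead of the robot, y to its left, z up, the work surface at z = 0. Lengths are in m, angles in rad, forces in N, time in s.
With the tool pointing down it reaches from about 0.25 to 0.775 m from the base axis. Payload 4 kg.
Tool frame: the origin (TCP) lies at the centre of the arm's flange, where the gripper is bolted on; the fingertips stand 173 mm ahead of it and the grasp point (between the pads) lies 155 mm ahead of it; z points along the fingers, y is the line along which they close (so a half turn about z gives the same grasp; the last joint's range is limited). The gripper opens to 85 mm and grips with 20 to 120 N. Pads are 22 mm wide; open, the fingers measure 114 mm over their backs; the gripper's body (76 mm by 85 mm) begins 54 mm behind the grasp point. The pads swing forward as they close: fully open they stand 13 mm farther back than shut.
Start: joints at [-1.205, 0.087, 1.371, -0, 1.684, -0.103], TCP at [0.248, -0.491, 0.405] pointing down, gripper open.
Joint ranges: [-3.1, 3.1], [-0.76, 2.03], [0.27, 2.55], [-1.08, 4.22], [0.17, 2.65], [-2.57, 2.57]. Speed limits (rad/s): [2.79, 2.79, 3.14, 3.14, 3.14, 3.14].

## Interface

Orientations are given as a 3x3 rotation matrix whose columns are the frame's x, y, z axes.
In Python, from cell import robot, capture, models gives the robot as it stands.
- The arm moves only by the tool arm_command, never from a script. Its argument "moves" is text: rows parted by semicolons, each of 7 numbers parted by spaces: the shift along the world's x, y, z normalised to -1 to 1, where 1 is 40 mm, then the turn, a rotation vector about the world's x, y, z normalised to -1 to 1, where 1 is 0.1 rad, then the finger opening in mm, from 0 to 85.4. A call has 1 to 20 rows; each row shifts and turns the commanded pose from where the row before left it; what a row does not reach is not made up. A row lasts 1/10 s, in which the tool goes at most 50 mm and 8.59 degrees, less where a joint would pass 70% of its speed; a pose out of reach is approached as far as the arm can. A call with a number of a shift or a turn outside -1 to 1 is refused whole. A call with a gripper value outside its range is refused whole. The fingers move at their own pace and stop on an object; "newtons" is the grip in N (left out, the last holds). Time passes only in rows, so rows that do not move let the fingers close. It gives the time, the measured TCP pose, the force, the opening and the grip force at its end, in the units of the state.
- robot.state(): the state, without advancing time (a new reading comes with each control period).
- capture(name): name is "side" or "top" or "wrist"; returns a dict with "image" (480x640x3 uint8, red, green, blue), "fx", "fy", "cx", "cy" (pixels), "pose" (4x4, takes a point from camera to world coordinates). Camera axes: x right, y down, z forward; pixel columns grow to the right and rows downward; lengths in m; the calibration is good to about 2 mm. A picture is of the moment at which its call begins. There is no depth.
- robot.hand_in(): hands the job in; it is judged then, once.
Trained networks look in a picture, given as the dict that the camera call returned (one of the last four; its "shot" number tells which), for a name from the list of things; names that differ only in an ending like _2 or _b are one class to them, and where a whole thing is asked for, a point or a joint stands for the part that bears it (a point fixed in the world has none). Each returns a list of dicts, best first, with "score" (0 to 1); they miss things now and then, are a little off and sometimes report something else, mostly with a low value. They report only what shows in the picture. A call takes as long as a camera call. They do not tell look-alikes from the thing itself.
- models.look_for(thing, picture): "centre" ([x, y, z] in m, in world coordinates, good to about 4 mm: the middle of the surface that is visible of it).
The state is a dict: "t": time; "joints": joint angles; "dq": joint speeds; "joint_torque": joint torques, N m; "ee_pos": TCP position; "tool_rot": TCP orientation; "contact_force": force on the tool from outside, world axes, zero at the start; "ft_torque": the same for the moment, N m; "grip_width": finger opening in m; "grip_force": force on a finger pad.
Only numpy, scipy, OpenCV 4.12 (cv2) and the standard library are available. Lean on these libraries where they do the work, as an engineer would, in place of code of your own. Each camera call takes 0.05 s, during which the arm holds its last target. There are 200 camera calls.

## Task

Pack the green case: set the four green-marked things (the full cast, the narrow part cast, the tub and the little square box) into the green tray, each standing upright on the black plate that shows its own white shape, centred on that shape and in line with it (either way round will do, and the round tub may be turned as you like). Set each one down rather than dropping it, and do not move the blue cast or the blue-lidded tub, which belong to another case.

Things in the scene. Friction and masses are not known exactly. Their poses are not given: they have to be found in the camera images.
- cast_green_c (a point): Full cast: cream stone block with a horseshoe of white teeth on top (open towards its -x), on a GREEN base, which shows as a rim from above, with a green dot amid the teeth. 62 (x) x 58 (y) x 34 mm high; base 20 mm high with straight sides, the rest set in. Loose, 0.12-0.22 kg. Point: its centre, 17 mm up. z up. All six loose things stand upright between robot and tray, 90 mm or more apart, x within 0.6 rad of crosswise.
- quadrant_c (a point): Part dental cast: a short straight row of five white teeth on a narrow cream stone bar with a GREEN base, 60 (x) x 26 (y) x 34 mm high; base 20 mm high with straight sides, the rest set in. Loose, 0.06-0.11 kg. Point: centre, 17 mm above its underside. z up.
- tub_green_c (a point): Round white tub with a GREEN screw lid, 46 mm across the lid, body 44 mm, 40 mm high, lid the top 11 mm. Loose, 0.05-0.10 kg. Point: centre, 20 mm above its underside. z up.
- crown_box_c (a point): Small square box, white below with a GREEN closed lid (lid does not open), 44 x 44 x 26 mm high. Loose, 0.04-0.07 kg. Point: centre, 13 mm above its underside. z up; x, y along its sides.
- insert_arch_top (a point): Black plate 78 (its x) x 112 (y) x 5 mm, fixed in the green tray, with a flat white horseshoe about 55 mm wide in its middle: the place of the green full cast. Point: middle of its upper face, 9 mm above the bench; z up. Four plates in a row, 84 mm apart along x, in any order. Tray fixed, 344 x 130 mm; its rim stands 9 mm above this point, inner faces 61 mm away along +-y.
- insert_bar_top (a point): Black plate 78 (its x) x 112 (y) x 5 mm, fixed in the green tray, with a flat white bar, 60 (x) x 26 (y) mm in its middle: the place of the narrow part cast. Point: middle of its upper face, 9 mm above the bench; z up. 
- insert_circle_top (a point): Black plate 78 (its x) x 112 (y) x 5 mm, fixed in the green tray, with a flat white disc of 46 mm in its middle: the place of the green-lidded tub. Point: middle of its upper face, 9 mm above the bench; z up. 
- insert_square_top (a point): Black plate 78 (its x) x 112 (y) x 5 mm, fixed in the green tray, with a flat white square of 44 mm in its middle: the place of the square box. Point: middle of its upper face, 9 mm above the bench; z up. 
- cast_blue_c (a point): Look-alike, same as the green full cast but on a BLUE base with a blue dot (62 x 58 x 34 mm): belongs to another case and stays where it is. Point: centre, 17 mm above its underside.
- tub_blue_c (a point): Look-alike, same as the green-lidded tub but with a BLUE lid (46 mm across, 40 mm high): belongs to another case and stays where it is. Point: centre, 20 mm above its underside.
Mind the look-alikes: they are no part of the job. What is shaped like the part that bears insert_circle_top but turquoise is not meant.

How it is judged:
At the end, for the whole second after the job is handed in: Each green-marked thing stands upright (0.12 rad), flat (4 mm) and at rest on its own plate, centre within 12 mm of the middle; casts and box in line with the shape within 0.25 rad (either way round, box any quarter turn); blue cast and tub upright within 15 mm of their start; all released (horizontal distance between cast_green_c and insert_arch_top below 0.012 m and z of cast_green_c in the frame of insert_arch_top between 0.013 and 0.021 m and angle between each of cast_green_c, quadrant_c, tub_green_c, crown_box_c, cast_blue_c, tub_blue_c's own z axis and vertical below 0.12 rad and linear speed of each of cast_green, quadrant, tub_green, crown_box below 0.01 m/s and horizontal distance between quadrant_c and insert_bar_top below 0.012 m and z of quadrant_c in the frame of insert_bar_top between 0.013 and 0.021 m and horizontal distance between tub_green_c and insert_circle_top below 0.012 m and z of tub_green_c in the frame of insert_circle_top between 0.016 and 0.024 m and horizontal distance between crown_box_c and insert_square_top below 0.012 m and z of crown_box_c in the frame of insert_square_top between 0.009 and 0.017 m and angle between the x axis of cast_green_c and the x axis of insert_arch_top, either way round below 0.25 rad and angle between the x axis of quadrant_c and the x axis of insert_bar_top, either way round below 0.25 rad and (angle between the x axis of crown_box_c and the x axis of insert_square_top, either way round below 0.25 rad or angle between the x axis of crown_box_c and the y axis of insert_square_top, either way round below 0.25 rad) and distance of each of cast_blue_c, tub_blue_c from where it was at the start of the episode below 0.015 m); the robot touches nothing.
It fails at once if a look-alike of the blue case is moved by more than 20 mm (distance of any of cast_blue_c, tub_blue_c from where it was at the start of the episode above 0.02 m).
It fails at once if a thing of the green case is dropped (moves faster than 0.6 m/s with no finger on it, a fall of about 20 mm) ((linear speed of cast_green above 0.6 m/s and contact force between cast_green and the fingers below 0.05 N) or (linear speed of quadrant above 0.6 m/s and contact force between quadrant and the fingers below 0.05 N) or (linear speed of tub_green above 0.6 m/s and contact force between tub_green and the fingers below 0.05 N) or (linear speed of crown_box above 0.6 m/s and contact force between crown_box and the fingers below 0.05 N)).
It also fails if it takes over 96 s, if anything falls off the work surface, if the arm or the gripper's body presses on something with over 40 N, if the wrist force passes 120 N, or if a joint passes its speed limit or range.

## Working session

There is one attempt and no reset: what is moved stays moved. The work goes in short steps, Python scripts to look and compute and a tool call to move; the robot and the scene stay as the last step left them, time stands still between calls to the robot, and variables do not carry over. Pictures are saved under pics/ and viewed, at most 14 in all, crops included, and the job is handed in when it is done.

Besides the shell and the picture viewer there is one more tool, called after ">>>" as name(argument=value, ...), one argument or row to a line, values as JSON. arm_command: Moves the arm, as the interface text tells. Its arguments: {"type":"object","properties":{"moves":{"type":"string"},"newtons":{"type":"number"}},"required":["moves"]}

```bash
mkdir -p pics; ls; cat > h.py <<'E'
import numpy as np, cv2
from cell import robot, capture, models
def snap(cam,name=None):
    c=capture(cam)
    if name: cv2.imwrite(f'pics/{name}.png',cv2.cvtColor(c['image'],cv2.COLOR_RGB2BGR))
    return c
def world(c,u,v,z):
    d=np.stack([(np.asarray(u,float)-c['cx'])/c['fx'],(np.asarray(v,float)-c['cy'])/c['fy'],np.ones(np.shape(u))],-1)@c['pose'][:3,:3].T
    o=c['pose'][:3,3]
    return o+d*((z-o[2])/d[...,2])[...,None]
def pix(c,p):
    q=(np.asarray(p)-c['pose'][:3,3])@c['pose'][:3,:3]
    return q[0]/q[2]*c['fx']+c['cx'],q[1]/q[2]*c['fy']+c['cy']
E
python3 - <<'E'
from h import *
np.set_printoptions(precision=3,suppress=True)
c=snap('top','top0')
print(c['pose'],c['fx'])
for n in 'cast_green_c quadrant_c tub_green_c crown_box_c insert_arch_top insert_bar_top insert_circle_top insert_square_top'.split():
    for r in models.look_for(n,c)[:3]:
        print(n,round(r['score'],2),np.array(r['centre']),np.array(pix(c,r['centre'])))
s=robot.state();print(s['tool_rot'],s['t'])
E
```

```text
pics
[[ 0.009 -0.992  0.13   0.375]
 [-1.    -0.007  0.015 -0.005]
 [-0.014 -0.13  -0.991  1.042]
 [ 0.     0.     0.     1.   ]] 552.2986249514595
cast_green_c 0.71 [0.489 0.342 0.024] [143.436 255.593]
quadrant_c 0.87 [ 0.438 -0.187  0.029] [429.425 285.189]
tub_green_c 0.58 [0.447 0.051 0.042] [298.773 278.807]
crown_box_c 0.85 [0.435 0.178 0.027] [230.306 284.986]
insert_arch_top 0.69 [0.654 0.078 0.011] [287.465 171.992]
insert_bar_top 0.61 [0.652 0.165 0.009] [242.425 172.928]
insert_circle_top 0.67 [ 0.343 -0.085  0.003] [372.205 336.681]
insert_circle_top 0.65 [ 0.652 -0.006  0.003] [330.909 174.063]
insert_circle_top 0.65 [ 0.649 -0.257  0.007] [461.85  176.135]
insert_square_top 0.75 [ 0.652 -0.087  0.008] [373.181 173.672]
[[ 0.892  0.452 -0.   ]
 [ 0.452 -0.892  0.   ]
 [ 0.    -0.    -1.   ]] 0.45
```

View pics/top0.png

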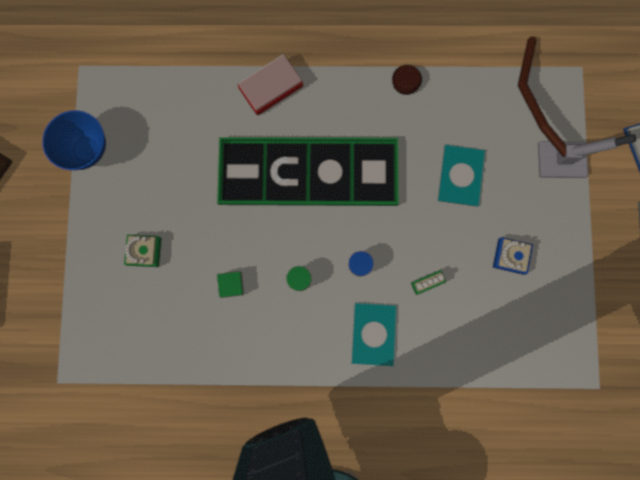

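```bash
cat > obj.py <<'E'
from h import *
np.set_printoptions(precision=4,suppress=True)
def blobs(c,kind,z,amin=60):
    hsv=cv2.cvtColor(c['image'],cv2.COLOR_RGB2HSV)
    if kind=='green': m=cv2.inRange(hsv,(50,110,40),(75,255,255))
    else: m=cv2.inRange(hsv,(0,0,105),(179,60,255))
    out=[]
    for k in cv2.findContours(m,cv2.RETR_EXTERNAL,cv2.CHAIN_APPROX_NONE)[0]:
        if cv2.contourArea(k)<amin: continue
        w=world(c,k[:,0,0],k[:,0,1],z)[:,:2]
        (cx,cy),(a,b),t=cv2.minAreaRect((w*1000).astype(np.float32))
        px=k[:,0].mean(0)
        out.append((px,cx,cy,a,b,t))
    return out
E
python3 - <<'E'
from obj import *
c=snap('top')
print('green')
for o in blobs(c,'green',.02): print(o[0],np.array(o[1:]))
print('white')
for o in blobs(c,'white',.009,100):
    if 150<o[0][1]<190 and 220<o[0][0]<400: print(o[0],np.array(o[1:]))
c=snap('wrist'); s=robot.state()
R=s['tool_rot'];print(R.T@(c['pose'][:3,3]-s['ee_pos']),R.T@c['pose'][:3,:3],c['fx'])
E
```

```text
green
[229.5357 284.    ] [437.7256 180.6556  41.9717  42.4209   7.6088]
[298.6308 278.1231] [449.7896  52.9701  40.8359  42.7331   0.4928]
[153.9412 255.1176] [492.9981 322.2655  26.9152  60.5279  64.2691]
[307.9959 171.0144] [654.0054  38.4039 128.9788 340.485    0.274 ]
white
[0.0643 0.     0.0303] [[-0.0007 -0.9661 -0.2583]
 [ 1.     -0.0004 -0.001 ]
 [ 0.0009 -0.2583  0.9661]] 392.2062565465996
```

>>> arm_command(
  moves=".3 .475 -.09 0 0 .976 60;.3 .475 -.09 0 0 .976 60;.3 .475 -.09 0 0 .976 60;.3 .475 -.09 0 0 .976 60;.3 .475 -.09 0 0 .976 60;.3 .475 -.09 0 0 .976 60;.3 .475 -.09 0 0 .976 60;.3 .475 -.09 0 0 .976 60;.3 .475 -.09 0 0 .976 60;.3 .475 -.09 0 0 .976 60;.3 .475 -.09 0 0 .976 60;.3 .475 -.09 0 0 .976 60;.3 .475 -.09 0 0 .976 60;.3 .475 -.09 0 0 .976 60;.3 .475 -.09 0 0 .976 60;.3 .475 -.09 0 0 .976 60;0 0 0 0 0 0 60;0 0 0 0 0 0 60",
  newtons=30,
)

```text
t: 2.35
ee_pos: [0.4405, -0.1865, 0.3472]
tool_rot: [[-0.443, 0.896, -0.0], [0.896, 0.443, -0.001], [-0.0, -0.0, -1.0]]
contact_force: [-0.2, -0.5, -0.3]
grip_width: 0.06
grip_force: 0.0
```

```bash
python3 - <<'E'
from obj import *
c=snap('wrist','w_q'); s=robot.state()
print(s['ee_pos'],np.arctan2(s['tool_rot'][1,0],s['tool_rot'][0,0]),s['t'],s['grip_width'])
for r in models.look_for('quadrant_c',c)[:2]: print(r['score'],np.array(r['centre']))
for o in blobs(c,'green',.02): print(o[0],np.array(o[1:]))
E
```

```text
[ 0.4403 -0.187   0.3473] 2.029307418902823 2.4 0.06005939126274711
0.93 [ 0.4393 -0.1853  0.0248]
[579.6567 268.93  ] [ 646.33   -130.7899  118.2034    6.0554    0.3489]
[593.9125 132.3444] [610.6804 -47.2121  59.9588 158.7912   4.7742]
```

View pics/w_q.png

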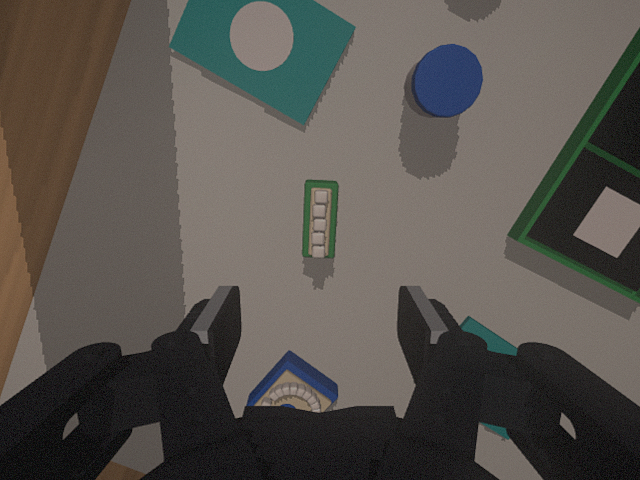

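```bash
python3 - <<'E'
from obj import *
c=snap('wrist')
print(world(c,np.array([320.5]),np.array([219]),.02), world(c,np.array([338,335,306,303]),np.array([181,257,181,257]),.02))
E
```

```text
[[ 0.4408 -0.1875  0.02  ]] [[ 0.4396 -0.1553  0.02  ]
 [ 0.4648 -0.2101  0.02  ]
 [ 0.4179 -0.166   0.02  ]
 [ 0.442  -0.2214  0.02  ]]
```

>>> arm_command(
  moves="0 0 -.7 0 0 .2 60;0 0 -.7 0 0 0 60;0 0 -.7 0 0 0 60;0 0 -.7 0 0 0 50;0 0 -.7 0 0 0 50;0 0 -.5 0 0 0 50;0 0 -.37 0 0 0 50;0 0 0 0 0 0 20;0 0 0 0 0 0 15;0 0 0 0 0 0 15;0 0 0 0 0 0 15;0 0 0 0 0 0 15;0 0 0 0 0 0 15",
  newtons=30,
)

```text
t: 3.8
ee_pos: [0.4408, -0.1876, 0.1734]
tool_rot: [[-0.461, 0.887, 0.002], [0.887, 0.461, -0.003], [-0.003, 0.0, -1.0]]
contact_force: [-1.5, -2.7, 5.4]
grip_width: 0.0253
grip_force: 33.4
```

>>> arm_command(
  moves="0 0 .3 0 0 0 15;0 0 .8 0 0 0 15;0 0 .82 0 0 0 15;.444 .7325 0 0 0 -.398 15;.444 .7325 0 0 0 -.398 15;.444 .7325 0 0 0 -.398 15;.444 .7325 0 0 0 -.398 15;.444 .7325 0 0 0 -.398 15;.444 .7325 0 0 0 -.398 15;.444 .7325 0 0 0 -.398 15;.444 .7325 0 0 0 -.398 15;.444 .7325 0 0 0 -.398 15;.444 .7325 0 0 0 -.398 15;.444 .7325 0 0 0 -.398 15;.444 .7325 0 0 0 -.398 15;0 0 0 0 0 0 15;0 0 0 0 0 0 15",
)

```text
t: 5.5
ee_pos: [0.6532, 0.1657, 0.2481]
tool_rot: [[-0.004, 1.0, -0.003], [1.0, 0.004, -0.0], [-0.0, -0.003, -1.0]]
contact_force: [-0.7, -1.1, -1.0]
grip_width: 0.0254
grip_force: 30.2
```

```bash
python3 - <<'E'
from obj import *
c=snap('wrist','w_bar');s=robot.state(); print(s['ee_pos'],s['grip_width'],s['contact_force'],np.arctan2(s['tool_rot'][1,0],s['tool_rot'][0,0]))
for n in ['insert_bar_top','insert_arch_top','quadrant_c']:
  for r in models.look_for(n,c)[:2]: print(n,r['score'],np.array(r['centre']))
E
```

```text
[0.6531 0.1648 0.2483] 0.02562947310057661 [-1.0902 -0.2809 -2.1634] 1.573356635482243
insert_bar_top 0.8 [0.6544 0.1804 0.0134]
insert_bar_top 0.21 [0.6676 0.0714 0.0111]
insert_arch_top 0.62 [0.6646 0.0699 0.0094]
quadrant_c 0.3 [0.6553 0.1779 0.012 ]
```

View pics/w_bar.png

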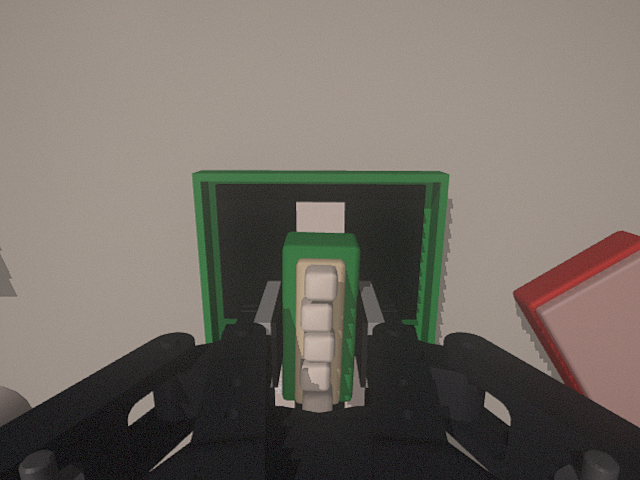

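```bash
python3 - <<'E'
from obj import *
c=snap('wrist')
print(world(c,np.array([296,344.5]),np.array([203,203]),.009), world(c,np.array([194,448]),np.array([171.5,171.5]),.018))
print(world(c,np.array([285,358]),np.array([234,234]),.086),robot.state()['ee_pos'])
E
```

```text
[[0.6397 0.1913 0.009 ]
 [0.6659 0.1913 0.009 ]] [[0.5887 0.209  0.018 ]
 [0.7176 0.2091 0.018 ]]
[[0.6403 0.194  0.086 ]
 [0.6658 0.194  0.086 ]] [0.6532 0.1639 0.2493]
```

>>> arm_command(
  moves="0 -.1 -.6 0 0 0 15;0 0 -.6 0 0 0 15;0 0 -.2 0 0 0 15;0 0 -.12 0 0 0 15;0 0 -.08 0 0 0 15;0 0 -.04 0 0 0 15;0 0 0 0 0 0 15;0 0 0 0 0 0 15",
)

```text
t: 6.55
ee_pos: [0.6539, 0.161, 0.1845]
tool_rot: [[-0.002, 1.0, 0.002], [1.0, 0.002, 0.0], [0.0, 0.002, -1.0]]
contact_force: [-0.1, 0.1, -0.8]
grip_width: 0.0259
grip_force: 30.2
```

>>> arm_command(
  moves="0 0 -.025 0 0 0 15;0 0 -.025 0 0 0 15;0 0 0 0 0 0 15",
)

```text
t: 6.85
ee_pos: [0.6538, 0.161, 0.1825]
tool_rot: [[-0.002, 1.0, 0.001], [1.0, 0.002, 0.0], [0.0, 0.001, -1.0]]
contact_force: [-0.2, -0.3, 2.8]
grip_width: 0.0257
grip_force: 31.2
```

>>> arm_command(
  moves="0 0 0 0 0 0 50;0 0 0 0 0 0 50;0 0 0 0 0 0 50;0 0 0 0 0 0 50;0 0 .5 0 0 0 50;0 0 1 0 0 0 50;0 0 1 0 0 0 70;0 0 1 0 0 0 70;-.9 .08 .3 0 0 0 70;-.9 .08 .3 0 0 0 70;-.9 .08 0 0 0 0 70;-.9 .08 0 0 0 0 70;-.9 .08 0 0 0 0 70;-.9 .08 0 0 0 0 70;0 0 0 0 0 0 70;0 0 0 0 0 0 70",
)

```text
t: 8.45
ee_pos: [0.4372, 0.1802, 0.346]
tool_rot: [[-0.003, 1.0, 0.002], [1.0, 0.003, 0.0], [0.0, 0.002, -1.0]]
contact_force: [0.6, -0.3, 1.0]
grip_width: 0.0699
grip_force: 0.0
```

```bash
python3 - <<'E'
import re
s=open('obj.py').read()
s=s.replace("    out=[]\n","    m=cv2.morphologyEx(m,cv2.MORPH_CLOSE,np.ones((5,5)))\n    out=[]\n",1)
open('obj.py','w').write(s)
E
python3 - <<'E'
from obj import *
c=snap('wrist','w_box');s=robot.state(); print(s['ee_pos'],s['t'],np.arctan2(s['tool_rot'][1,0],s['tool_rot'][0,0]))
for r in models.look_for('crown_box_c',c)[:2]: print(r['score'],np.array(r['centre']))
for o in blobs(c,'green',.026): print(o[0],np.array(o[1:]))
E
```

```text
[0.4379 0.1801 0.346 ] 8.5 1.5728906941823808
0.74 [0.4376 0.1835 0.031 ]
[327.6706 374.8529] [443.8343  44.0011  45.2305  49.791   40.0944]
[632.1232 350.2938] [689.7643  69.9292  25.5823  85.7095  12.0096]
[627.2182 283.6   ] [680.6876 129.4593   3.3527  20.0223  87.6474]
[315.2329 218.5845] [433.5928 180.9718  42.3522  43.241    7.623 ]
[551.1538 238.7383] [624.7993 146.0582  97.9837 132.844    0.0328]
```

View pics/w_box.png

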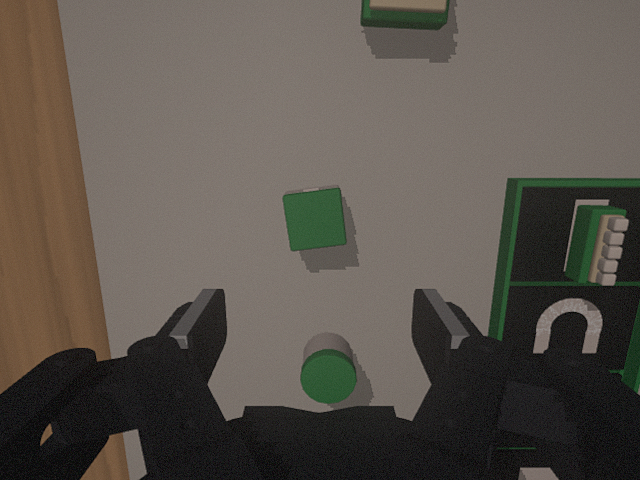

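>>> arm_command(
  moves="-.1 .02 -.8 0 0 .7 70;0 0 -.8 0 0 .63 70;0 0 -.8 0 0 0 70;0 0 -.8 0 0 0 70;0 0 -.6 0 0 0 70;0 0 -.35 0 0 0 70;0 0 -.125 0 0 0 70;0 0 0 0 0 0 35;0 0 0 0 0 0 35;0 0 0 0 0 0 35;0 0 0 0 0 0 35;0 0 0 0 0 0 35;0 0 0 0 0 0 35",
  newtons=25,
)

```text
t: 9.85
ee_pos: [0.434, 0.181, 0.1754]
tool_rot: [[-0.135, 0.991, 0.002], [0.991, 0.135, 0.0], [0.0, 0.002, -1.0]]
contact_force: [-0.1, 0.1, 3.1]
grip_width: 0.0438
grip_force: 26.2
```

>>> arm_command(
  moves="0 0 .3 0 0 0 35;0 0 .8 0 0 0 35;0 0 .9 0 0 0 35;.549 -.674 0 0 0 -.133 35;.549 -.674 0 0 0 -.133 35;.549 -.674 0 0 0 -.133 35;.549 -.674 0 0 0 -.133 35;.549 -.674 0 0 0 -.133 35;.549 -.674 0 0 0 -.133 35;.549 -.674 0 0 0 -.133 35;.549 -.674 0 0 0 -.133 35;.549 -.674 0 0 0 -.133 35;.549 -.674 0 0 0 -.133 35;0 0 0 0 0 0 35;0 0 0 0 0 0 35;0 0 0 0 0 0 35",
)

```text
t: 11.45
ee_pos: [0.6527, -0.0879, 0.2546]
tool_rot: [[-0.003, 1.0, -0.001], [1.0, 0.003, 0.001], [0.001, -0.001, -1.0]]
contact_force: [-0.6, 0.5, -0.6]
grip_width: 0.0438
grip_force: 25.9
```

```bash
python3 - <<'E'
from obj import *
c=snap('wrist','w_sq');s=robot.state(); print(s['ee_pos'],s['t'],s['grip_width'])
E
```

```text
[ 0.6526 -0.0876  0.2547] 11.5 0.04345042690408295
```

View pics/w_sq.png

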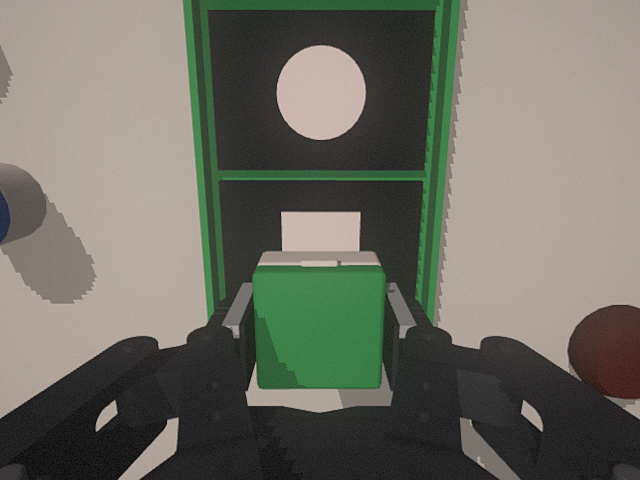

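```bash
python3 - <<'E'
from obj import *
c=snap('wrist')
print('sq far',world(c,np.array([282,360.]),np.array([212,212]),.009).mean(0),'box',world(c,np.array([260,380.]),np.array([252,252]),.079).mean(0),world(c,np.array([256,383.]),np.array([266,266]),.105).mean(0),'disc',world(c,np.array([321.5]),np.array([92]),.009),robot.state()['ee_pos'])
E
```

```text
sq far [ 0.6528 -0.0661  0.009 ] box [ 0.652  -0.0679  0.079 ] [ 0.6518 -0.0645  0.105 ] disc [[ 0.6528 -0.0029  0.009 ]] [ 0.6527 -0.0875  0.2548]
```

>>> arm_command(
  moves="0 0 -.6 0 0 0 35;0 0 -.6 0 0 0 35;0 0 -.3 0 0 0 35;0 0 -.15 0 0 0 35;0 0 -.06 0 0 0 35;0 0 -.03 0 0 0 35;0 0 -.02 0 0 0 35;0 0 0 0 0 0 35;0 0 0 0 0 0 35",
)

```text
t: 12.45
ee_pos: [0.6534, -0.0888, 0.1849]
tool_rot: [[-0.002, 1.0, 0.001], [1.0, 0.002, -0.0], [-0.0, 0.001, -1.0]]
contact_force: [-0.2, -0.4, 0.2]
grip_width: 0.0435
grip_force: 26.0
```

>>> arm_command(
  moves="0 0 -.03 0 0 0 35;0 0 0 0 0 0 35;0 0 0 0 0 0 65;0 0 0 0 0 0 65;0 0 0 0 0 0 65;0 0 0 0 0 0 65;0 0 .5 0 0 0 65;0 0 1 0 0 0 70;0 0 1 0 0 0 70;0 0 1 0 0 0 70;-.86 .583 .3 0 0 0 70;-.86 .583 .3 0 0 0 70;-.86 .583 0 0 0 0 70;-.86 .583 0 0 0 0 70;-.86 .583 0 0 0 0 70;-.86 .583 0 0 0 0 70;0 0 0 0 0 0 70;0 0 0 0 0 0 70",
)

```text
t: 14.25
ee_pos: [0.4464, 0.0516, 0.3473]
tool_rot: [[-0.003, 1.0, 0.002], [1.0, 0.003, -0.0], [-0.0, 0.002, -1.0]]
contact_force: [-0.1, -0.2, -0.3]
grip_width: 0.0701
grip_force: 0.0
```

```bash
python3 - <<'E'
from obj import *
c=snap('wrist','w_tub');s=robot.state(); print(s['ee_pos'],s['t'],np.arctan2(s['tool_rot'][1,0],s['tool_rot'][0,0]))
for r in models.look_for('tub_green_c',c)[:2]: print(r['score'],np.array(r['centre']),pix(c,r['centre']))
for o in blobs(c,'green',.04): print(o[0],np.array(o[1:]))
E
```

```text
[0.4471 0.0512 0.3473] 14.3 1.5730410175234457
0.94 [0.4462 0.0528 0.0416] (np.float64(319.12964110527076), np.float64(222.80253296531365))
[317.3889 222.    ] [444.7161  52.2505  43.3842  43.1795  14.5558]
[607.4263  68.5192] [639.5483 157.954   58.4173  34.7628  88.9194]
[555.5169 191.9425] [634.5619  57.6644 278.5728 128.3163  89.9766]
```

View pics/w_tub.png

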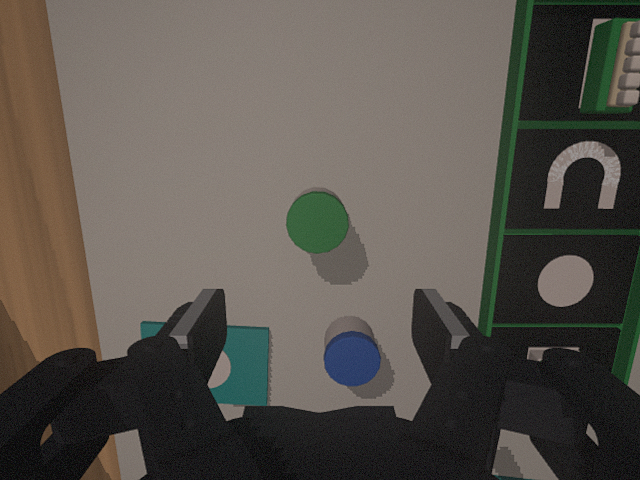

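>>> arm_command(
  moves="-.04 .03 -.8 0 0 0 70;0 0 -.8 0 0 0 70;0 0 -.8 0 0 0 70;0 0 -.8 0 0 0 70;0 0 -.5 0 0 0 70;0 0 -.25 0 0 0 70;0 0 -.1 0 0 0 70;0 0 0 0 0 0 35;0 0 0 0 0 0 35;0 0 0 0 0 0 35;0 0 0 0 0 0 35;0 0 0 0 0 0 35;0 0 0 0 0 0 35",
  newtons=25,
)

```text
t: 15.65
ee_pos: [0.4459, 0.0525, 0.1862]
tool_rot: [[-0.002, 1.0, 0.003], [1.0, 0.002, -0.0], [-0.0, 0.003, -1.0]]
contact_force: [0.8, -0.9, 4.4]
grip_width: 0.0448
grip_force: 26.0
```

>>> arm_command(
  moves="0 0 .3 0 0 0 35;0 0 .8 0 0 0 35;0 0 .9 0 0 0 35;.74 -.202 0 0 0 0 35;.74 -.202 0 0 0 0 35;.74 -.202 0 0 0 0 35;.74 -.202 0 0 0 0 35;.74 -.202 0 0 0 0 35;.74 -.202 0 0 0 0 35;.74 -.202 0 0 0 0 35;0 0 0 0 0 0 35;0 0 -.6 0 0 0 35;0 0 -.6 0 0 0 35;0 0 -.3 0 0 0 35;0 0 -.14 0 0 0 35;0 0 -.06 0 0 0 35;0 0 -.04 0 0 0 35;0 0 -.02 0 0 0 35;0 0 0 0 0 0 35;0 0 0 0 0 0 35",
)

```text
t: 17.65
ee_pos: [0.6526, -0.0042, 0.1953]
tool_rot: [[-0.002, 1.0, 0.001], [1.0, 0.002, -0.0], [-0.0, 0.001, -1.0]]
contact_force: [-0.8, 0.1, -0.2]
grip_width: 0.0449
grip_force: 26.1
```

>>> arm_command(
  moves="0 0 -.03 0 0 0 35;0 0 0 0 0 0 35;0 0 0 0 0 0 65;0 0 0 0 0 0 65;0 0 0 0 0 0 65;0 0 0 0 0 0 65;0 0 .5 0 0 0 65;0 0 1 0 0 0 75;0 0 1 0 0 0 75;0 0 1 0 0 0 80;-.455 .917 .3 0 0 0 80;-.455 .917 0 0 0 0 80;-.455 .917 0 0 0 0 80;-.455 .917 0 0 0 0 80;-.455 .917 0 0 0 0 80;-.455 .917 0 0 0 0 80;-.455 .917 0 0 0 0 80;-.455 .917 0 0 0 0 80;-.455 .917 0 0 0 0 80;0 0 0 0 0 0 80",
)

```text
t: 19.65
ee_pos: [0.4861, 0.3299, 0.3452]
tool_rot: [[-0.008, 1.0, -0.001], [1.0, 0.008, 0.002], [0.002, -0.001, -1.0]]
contact_force: [0.1, -0.0, -0.1]
grip_width: 0.0803
grip_force: 0.0
```

```bash
python3 - <<'E'
from obj import *
capture('wrist');c=snap('wrist','w_cast');s=robot.state(); print(s['ee_pos'],s['t'],np.arctan2(s['tool_rot'][1,0],s['tool_rot'][0,0]))
for r in models.look_for('cast_green_c',c)[:2]: print(r['score'],np.array(r['centre']),pix(c,r['centre']))
for o in blobs(c,'green',.02): print(o[0],np.array(o[1:]))
E
```

```text
[0.4881 0.3268 0.3452] 19.75 1.5750111986492992
0.72 [0.4958 0.357  0.028 ] (np.float64(332.0457540164919), np.float64(182.47678704403498))
[555.7674 465.1047] [707.6635 100.3269  15.1355  38.2361   0.3373]
[432.2482 383.438 ] [586.2241 180.702   59.8598   8.9325  89.9202]
[553.5755 350.9353] [684.9271 214.0555  56.113   13.2877   0.3326]
[332.2031 201.625 ] [496.2617 341.5016  16.7588  16.1449   0.3289]
[336.68   153.8629] [499.7113 377.2217   5.2344  49.3736  87.3698]
```

View pics/w_cast.png

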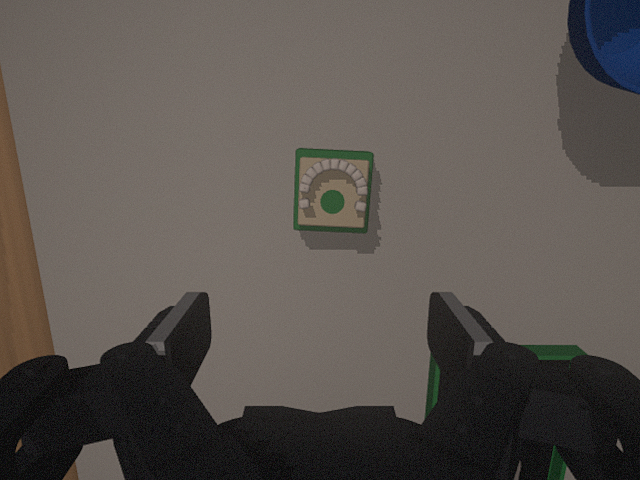

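```bash
python3 - <<'E'
from obj import *
c=snap('wrist')
w=world(c,np.array([296,374,368,294.]),np.array([149,153,233,229.]),.02);print(w,w.mean(0),robot.state()['ee_pos'])
E
```

```text
[[0.4709 0.3781 0.02  ]
 [0.5283 0.3753 0.02  ]
 [0.526  0.3145 0.02  ]
 [0.4686 0.3176 0.02  ]] [0.4984 0.3464 0.02  ] [0.489  0.3254 0.3452]
```

>>> arm_command(
  moves=".235 .525 -.4 0 0 -.45 82;0 0 -.8 0 0 0 82;0 0 -.8 0 0 0 82;0 0 -.8 0 0 0 82;0 0 -.8 0 0 0 82;0 0 -.4 0 0 0 82;0 0 -.23 0 0 0 82;0 0 -.1 0 0 0 82;0 0 0 0 0 0 45;0 0 0 0 0 0 45;0 0 0 0 0 0 45;0 0 0 0 0 0 45;0 0 0 0 0 0 45;0 0 0 0 0 0 45",
  newtons=45,
)

```text
t: 21.25
ee_pos: [0.4987, 0.3474, 0.1742]
tool_rot: [[0.043, 0.999, 0.003], [0.999, -0.043, 0.002], [0.002, 0.003, -1.0]]
contact_force: [0.8, 0.2, 5.5]
grip_width: 0.0567
grip_force: 51.9
```

>>> arm_command(
  moves="0 0 .3 0 0 0 45;0 0 .8 0 0 0 45;0 0 .9 0 0 0 45;.482 -.836 0 0 0 .054 45;.482 -.836 0 0 0 .054 45;.482 -.836 0 0 0 .054 45;.482 -.836 0 0 0 .054 45;.482 -.836 0 0 0 .054 45;.482 -.836 0 0 0 .054 45;.482 -.836 0 0 0 .054 45;.482 -.836 0 0 0 .054 45;0 0 0 0 0 0 45;0 0 0 0 0 0 45;0 0 0 0 0 0 45",
)

```text
t: 22.65
ee_pos: [0.6517, 0.0803, 0.2517]
tool_rot: [[-0.001, 1.0, -0.002], [1.0, 0.001, 0.001], [0.001, -0.002, -1.0]]
contact_force: [0.6, 0.9, -1.8]
grip_width: 0.057
grip_force: 51.1
```

```bash
python3 - <<'E'
from obj import *
c=snap('wrist','w_arch');s=robot.state(); print(s['ee_pos'],s['t'],s['grip_width'],s['contact_force'],s['tool_rot'][:,0])
E
```

```text
[0.6516 0.0807 0.2518] 22.7 0.056710721452567385 [-0.062   0.5685 -1.8335] [-0.0016  1.      0.0004]
```

View pics/w_arch.png

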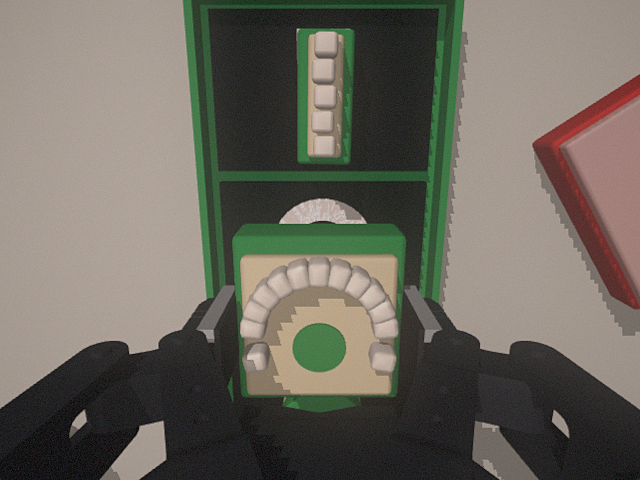

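>>> arm_command(
  moves="0 0 -.6 0 0 0 45;0 0 -.6 0 0 0 45;0 0 -.3 0 0 0 45;0 0 -.12 0 0 0 45;0 0 -.05 0 0 0 45;0 0 -.025 0 0 0 45;0 0 -.02 0 0 0 45;0 0 0 0 0 0 45;0 0 0 0 0 0 45",
)

```text
t: 23.6
ee_pos: [0.6525, 0.0794, 0.1843]
tool_rot: [[-0.0, 1.0, 0.001], [1.0, 0.0, 0.0], [0.0, 0.001, -1.0]]
contact_force: [0.2, 0.8, -1.8]
grip_width: 0.0565
grip_force: 51.0
```

>>> arm_command(
  moves="0 0 -.025 0 0 0 45;0 0 -.02 0 0 0 45;0 0 0 0 0 0 45",
)

```text
t: 23.9
ee_pos: [0.6525, 0.0794, 0.1832]
tool_rot: [[-0.0, 1.0, 0.002], [1.0, 0.0, -0.0], [-0.0, 0.002, -1.0]]
contact_force: [-1.8, -0.4, 5.0]
grip_width: 0.0567
grip_force: 51.8
```

Touchdown; release, rise and back off for a look from above.

>>> arm_command(
  moves="0 0 0 0 0 0 74;0 0 0 0 0 0 74;0 0 0 0 0 0 74;0 0 0 0 0 0 74;0 0 .3 0 0 0 74;0 0 .8 0 0 0 74;0 0 1 0 0 0 74;0 0 1 0 0 0 74;0 0 1 0 0 0 74;-.9 0 .8 0 0 0 74;-.9 0 .5 0 0 0 74;-.9 0 0 0 0 0 74;-.9 0 0 0 0 0 74;-.9 0 0 0 0 0 74;-.9 0 0 0 0 0 74;-.9 0 0 0 0 0 74;-.9 0 0 0 0 0 74;0 0 0 0 0 0 74;0 0 0 0 0 0 74",
)

```text
t: 25.8
ee_pos: [0.3636, 0.0795, 0.399]
tool_rot: [[-0.0, 1.0, 0.004], [1.0, 0.0, 0.0], [0.0, 0.004, -1.0]]
contact_force: [0.4, 0.3, -0.1]
grip_width: 0.0742
grip_force: 0.0
```

```bash
python3 - <<'E'
from obj import *
c=snap('top'); s=robot.state();print(s['ee_pos'],s['t'])
cv2.imwrite('pics/end.png',cv2.resize(cv2.cvtColor(c['image'][120:300,200:560],cv2.COLOR_RGB2BGR),None,fx=2.2,fy=2.2,interpolation=cv2.INTER_CUBIC))
for n in 'cast_green_c quadrant_c tub_green_c crown_box_c'.split():
    for r in models.look_for(n,c)[:2]: print(n,round(r['score'],2),np.array(r['centre']))
E
```

```text
[0.3643 0.0795 0.3988] 25.85
cast_green_c 0.93 [0.6443 0.0784 0.0349]
quadrant_c 0.65 [0.6456 0.159  0.0346]
tub_green_c 0.75 [ 0.6501 -0.007   0.0487]
crown_box_c 0.73 [ 0.6502 -0.0878  0.0343]
```

View pics/end.png

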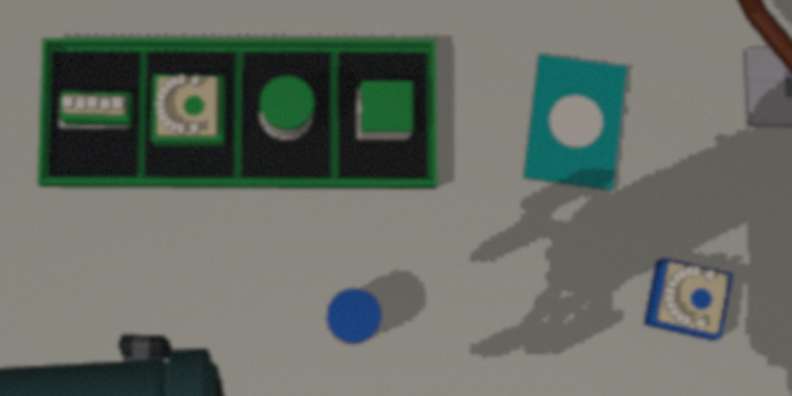

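The picture shows all four green things upright and in line on their own plates (crop row about 105, columns 95, 188, 286 and 385). The blue tub and cast stand where they were.

```bash
python3 -c "
from cell import robot
print(robot.hand_in())"
```

```text
the job is handed in; nothing more can be done
None
```

The job is handed in: in the last picture all four green things stand upright and in line on their own plates, released, with the blue cast and tub untouched, at about 26 s of the 96 s; the judge's verdict was not shown.

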